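# Restock the sprung cup lift and reset its fence

### The arm

A 7-joint arm with a two-finger parallel gripper is mounted at the origin on the work surface. World frame = base frame: x ahead of the robot, y to its left, z up, the work surface at z = 0. Lengths are in mm, angles in rad, forces in N, time in s.
With the tool pointing down it reaches from about 425 to 1025 mm from the base axis. Payload 3.6 kg.
Tool frame: the origin (TCP) lies on the centre line of the jaws, within the pads' length; the fingertips stand 11 mm ahead of it and the grasp point (between the pads) lies 8 mm behind it; z points along the fingers, y is the line along which they close (so a half turn about z gives the same grasp; the last joint's range is limited). The gripper opens to 85 mm and grips with 20 to 120 N. Pads are 22 mm wide; open, the fingers measure 114 mm over their backs; the gripper's body (76 mm by 85 mm) begins 54 mm behind the grasp point. The pads swing forward as they close: fully open they stand 13 mm farther back than shut.
Start: joints at [1.063, 0.591, 0.048, 1.609, -0.033, 0.943, -0.034], TCP at [291.518, -663.812, 242.302] pointing down, gripper open.
Joint ranges: [-2.69, 2.69], [-0.47, 2.24], [-1.27, 1.36], [0.19, 2.51], [-1.53, 4.68], [0.08, 2.07], [-3.09, 3.09]. Speed limits (rad/s): [2.57, 2.57, 3.14, 3.14, 3.14, 3.14, 3.14].

### API

Orientations are given as a unit quaternion [x, y, z, w].
In Python, from cell import r, eyes gives the robot as it stands. Calls block until the motion is done:
- r.movep(position, orientation): joint-space move of the TCP to a pose.
- r.move_straight(position, rotation=None, feed=150, max_force=None): straight line of the TCP; rotation=None keeps the orientation; feed is the mean speed in mm/s. With max_force (N) it stops when the force on the tool has changed by that much, and returns True; else False.
- r.set_joints(angles): joint-space move.
- r.grip(opening): finger opening in mm; the grip force is fixed at half the most; returns when the fingers have stopped.
- r.sleep(seconds).
- r.inverse_kinematics(position, orientation): joint angles nearest the present ones, or None.
- eyes.grab_frame(name): name is "scene" or "top" or "wrist"; returns a dict with "color" (420x560x3 uint8, red, green, blue), "z_map" (420x560 float32, mm along the optical axis (not along the pixel's ray), 0 where there is no reading), "camera_matrix" (3x3 intrinsics, pixels), "R" (3x3) and "t" (3): a world point X has camera coordinates R X + t. Camera axes: x right, y down, z forward; pixel columns grow to the right and rows downward; lengths in mm; the calibration is good to about 2 mm. The wrist camera is an equidistant fisheye: a pixel r from the principal point sees the ray r / f radians off the axis. A picture is of the moment at which its call begins.
A pose or a line that the arm cannot do raises r.PlanningError and nothing moves.
- r.job_done(): hands the job in; it is judged then, once.
Trained networks look in the newest picture that a camera, given by its name, has taken for a name from the list of things; names that differ only in an ending like _2 or _b are one class to them, and where a whole thing is asked for, a point or a joint stands for the part that bears it (a point fixed in the world has none). Each returns a list of dicts, best first, with "conf" (0 to 1); they miss things now and then, are a little off and sometimes report something else, mostly with a low value. They report only what shows in the picture. A call takes as long as a camera call.
- eyes.look_for(thing, camera): "xy" ([column, row] in pixels, amid what is visible of it).
- eyes.regions_of(thing, camera): "pixels" (420x560 bool, what is visible of it) and "xy" ([column, row] in pixels, amid what is visible of it).
Readings, each from a call of its own:
- r.current_time_s(): time.
- r.current_qpos(): joint angles.
- r.current_qvel(): joint speeds.
- r.current_joint_efforts(): joint torques, N m.
- r.current_ee_pos(): TCP position.
- r.current_tcp_rot(): TCP orientation.
- r.current_contact_force(): force on the tool from outside, world axes, zero at the start.
- r.current_moment(): the same for the moment, N m.
- r.current_grip_width(): finger opening in mm.
- r.current_gripper_force(): force on a finger pad.
Only numpy, scipy, OpenCV 4.12 (cv2) and the standard library are available. Lean on these libraries where they do the work, as an engineer would, in place of code of your own. Each camera call takes 0.05 s, during which the arm holds its last target. There are 200 camera calls.

### The job

First move the blue mug from the cup lift's tray to stand upright on the blue drying mat; then squeeze the red lever on the fence handle, slide the fence to the blue-tabbed end notch with the lever held, and let go so that it locks. Set every white cup on the counter gently and upright on the sprung tray, side by side (five fit in two rows), close enough to the tray's left-hand end wall (the end away from the blue notch) that the fence can then be squeezed, slid back to the green-tabbed notch and let go so that it locks with all the cups shut in between it and that wall. Leave the sugar jar, the pepper mill and the red tin where they are.

Things in the scene. Friction and masses are not known exactly. Their poses are not given: they have to be found in the camera images.
- unit: sprung cup lift, fixed, white: walls 85 mm high round a tray well, x -107..107, y -150..150 mm. Origin on the counter under the well's middle; at yaw 0 +x is away from the robot. Front deck (x -206..-111, 85 mm high) carries the fence's carriage and at its front edge a notched rack (x -206..-180, top 106 mm): 4 notches 50 mm apart, 14 mm wide, tabs black, black, green, blue from +y to -y
- tray_floor (a point): centre of the top face of the grey sprung tray (210 x 296 mm, axes as the unit's), 75 mm above the counter when empty; moves with the tray. Loaded things stand on it; it stays level and sinks about 5 mm for every 220 g after the first 100 g
- tray (a joint): sinking of the sprung tray, m: 0 empty and fully up, 0.035 at the bottom stop
- fence (a joint): fence travel, m, towards unit -y: 0 first black notch (start), 0.05 second, 0.10 green, 0.15 blue end notch. The fence is an aluminium panel, orange edge, across the tray along x, 8 mm thick, 92 to 128 mm above the counter, at unit y = 40 mm minus the travel; cups go between it and the +y wall (206 mm room at green, 256 at blue). Friction 1.5 N; locked while the tooth is in a notch
- lever (a joint): squeeze of the red release lever, m: 0 let go with its tooth fully in a notch; 0.005 or more when the tooth rides on the rack between notches; clear of the rack from 0.008; 0.013 fully squeezed, about 8 N. A spring returns it
- fence_grip (a point): point to pinch the fence handle from above, 155 mm above the counter, moves with the fence. Two upright plates 36 mm wide (y), tops at 178 mm: black fixed, outer face 19.5 mm to unit +x of this point; red lever, outer face 32.5 mm to -x let go, 19.5 squeezed. Pinch both along unit x, fingertips at least 132 mm above the counter to clear panel and rack, then slide along y
- notch_start (a point): rack notch with the first black tab: its mouth, at the rack's top, unit x -186 mm; fence travel 0.00 m puts the tooth here
- notch_second (a point): rack notch with the second black tab: its mouth, at the rack's top, unit x -186 mm; fence travel 0.05 m puts the tooth here
- notch_green (a point): rack notch with the green tab: its mouth, at the rack's top, unit x -186 mm; fence travel 0.10 m puts the tooth here
- notch_blue (a point): rack notch with the blue (end) tab: its mouth, at the rack's top, unit x -186 mm; fence travel 0.15 m puts the tooth here
- cup1: white ceramic cup, no handle, nearly straight, 80 mm tall, 57 mm across at the foot, 60 mm at the rim, wall 4 mm, about 220 g; origin at the centre of its underside, z up its axis. Starts on the counter; absent in some runs
- cup2: white ceramic cup, no handle, nearly straight, 80 mm tall, 57 mm across at the foot, 60 mm at the rim, wall 4 mm, about 220 g; origin at the centre of its underside, z up its axis. Starts on the counter; absent in some runs
- cup3: white ceramic cup, no handle, nearly straight, 80 mm tall, 57 mm across at the foot, 60 mm at the rim, wall 4 mm, about 220 g; origin at the centre of its underside, z up its axis. Starts on the counter; absent in some runs
- cup4: white ceramic cup, no handle, nearly straight, 80 mm tall, 57 mm across at the foot, 60 mm at the rim, wall 4 mm, about 220 g; origin at the centre of its underside, z up its axis. Starts on the counter; absent in some runs
- cup5: white ceramic cup, no handle, nearly straight, 80 mm tall, 57 mm across at the foot, 60 mm at the rim, wall 4 mm, about 220 g; origin at the centre of its underside, z up its axis. Starts on the counter; absent in some runs
- mug: blue mug, 88 mm tall, 64 mm across, about 300 g, handle standing out about 30 mm on its own +y side; origin at the centre of its underside, z up. Starts upright on the tray on the -y side of the fence, in the fence's way
- mat: blue drying mat, fixed, 170 (x) by 160 (y) by 6 mm thick, origin at the centre of its underside
- sugar_jar: bystander: amber jar 58 mm across, 100 mm tall, among the cups, origin at its underside
- pepper_mill: bystander: dark wooden pepper mill 54 mm across, 130 mm tall, among the cups, origin at its underside
- coffee_tin: bystander: red tin 90 mm across, 130 mm tall, at the left

How it is judged (in metres and radians):
On the way, in this order (a step that is already met when the one before it is completed fails the run):
1. the mug stands on the drying mat (x of mug in the frame of mat between -0.075 and 0.075 m and y of mug in the frame of mat between -0.07 and 0.07 m and z of mug in the frame of mat between 0.002 and 0.012 m and angle between mug's own z axis and vertical below 0.12 rad and linear speed of mug below 0.03 m/s and contact force between mug and the fingers below 0.2 N), for 0.2 s.
2. the fence is locked in the blue end notch, lever let go (value of joint fence between 0.144 and 0.156 m and value of joint lever below 0.003 m), for 0.2 s.
3. every cup stands on the tray between fence and end wall, let go (all of step 2 and z of cup1 in the frame of tray_floor between -0.005 and 0.006 m and x of cup1 in the frame of tray_floor between -0.1 and 0.1 m and y of cup1 in the frame of tray_floor between -0.085 and 0.15 m and angle between each of cup1, cup2, cup3, cup4, cup5's own z axis and vertical below 0.12 rad and linear speed of each of cup1, cup2, cup3, cup4, cup5 below 0.03 m/s and z of cup2 in the frame of tray_floor between -0.005 and 0.006 m and x of cup2 in the frame of tray_floor between -0.1 and 0.1 m and y of cup2 in the frame of tray_floor between -0.085 and 0.15 m and z of cup3 in the frame of tray_floor between -0.005 and 0.006 m and x of cup3 in the frame of tray_floor between -0.1 and 0.1 m and y of cup3 in the frame of tray_floor between -0.085 and 0.15 m and z of cup4 in the frame of tray_floor between -0.005 and 0.006 m and x of cup4 in the frame of tray_floor between -0.1 and 0.1 m and y of cup4 in the frame of tray_floor between -0.085 and 0.15 m and z of cup5 in the frame of tray_floor between -0.005 and 0.006 m and x of cup5 in the frame of tray_floor between -0.1 and 0.1 m and y of cup5 in the frame of tray_floor between -0.085 and 0.15 m and contact force between each of cup1, cup2, cup3, cup4, cup5 and the fingers below 0.2 N), for 0.2 s.
4. the fence is locked in the green notch, lever let go (value of joint fence between 0.094 and 0.106 m and value of joint lever below 0.003 m), for 0.2 s.
At the end, for the whole second after the job is handed in: Fence within 6 mm of the green notch, lever out (under 3 mm of squeeze); every cup at rest, upright within 7 degrees, foot on the tray floor, between fence and +y end wall; mug upright at rest on the mat, its axis at least 10 mm inside the edge (all of step 4 and x of mug in the frame of mat between -0.075 and 0.075 m and y of mug in the frame of mat between -0.07 and 0.07 m and z of mug in the frame of mat between 0.002 and 0.012 m and angle between each of mug, cup1, cup2, cup3, cup4, cup5's own z axis and vertical below 0.12 rad and linear speed of each of mug, cup1, cup2, cup3, cup4, cup5 below 0.03 m/s and z of cup1 in the frame of tray_floor between -0.005 and 0.006 m and x of cup1 in the frame of tray_floor between -0.1 and 0.1 m and y of cup1 in the frame of tray_floor between -0.035 and 0.15 m and z of cup2 in the frame of tray_floor between -0.005 and 0.006 m and x of cup2 in the frame of tray_floor between -0.1 and 0.1 m and y of cup2 in the frame of tray_floor between -0.035 and 0.15 m and z of cup3 in the frame of tray_floor between -0.005 and 0.006 m and x of cup3 in the frame of tray_floor between -0.1 and 0.1 m and y of cup3 in the frame of tray_floor between -0.035 and 0.15 m and z of cup4 in the frame of tray_floor between -0.005 and 0.006 m and x of cup4 in the frame of tray_floor between -0.1 and 0.1 m and y of cup4 in the frame of tray_floor between -0.035 and 0.15 m and z of cup5 in the frame of tray_floor between -0.005 and 0.006 m and x of cup5 in the frame of tray_floor between -0.1 and 0.1 m and y of cup5 in the frame of tray_floor between -0.035 and 0.15 m and velocity of joint tray below 0.02 m/s); the robot touches nothing.
It fails at once if a bystander is moved more than 40 mm or knocked over (distance of any of sugar_jar, pepper_mill, coffee_tin from where it was at the start of the episode above 0.04 m or angle between any of sugar_jar, pepper_mill, coffee_tin's own z axis and vertical above 0.5 rad).
It fails at once if a cup is dropped or banged onto the tray (over 40 N) (contact force between any of cup1, cup2, cup3, cup4, cup5 and tray_c0 above 40 N).
Of cup1, cup2, cup3, cup4, cup5 only 3 to 5 are there at a start; the rules pass over those that are not, and their reading is None.
At some moment in a run one of cup1, cup2, cup3, cup4, cup5, mug may be knocked a few centimetres aside while the robot is not near it.
It also fails if it takes over 210 s, if anything falls off the work surface, if the arm or the gripper's body presses on something with over 40 N, if the wrist force passes 120 N, or if a joint passes its speed limit or range.

## Working session

There is one attempt and no reset: what is moved stays moved. The work goes in short steps, each a Python script; the robot and the scene stay as the last script left them, time stands still between calls to the robot, and variables do not carry over. Pictures are saved under pics/ and viewed, at most 14 in all, crops included, and the job is handed in when it is done.

```bash
ls; mkdir -p pics; python3 - <<'E'
from cell import r, eyes
import cv2, numpy as np
for n in("scene","top"):
    f=eyes.grab_frame(n); cv2.imwrite(f"pics/{n}0.png",f["color"][:,:,::-1]); print(n,f["camera_matrix"].tolist(),f["R"].round(3).tolist(),f["t"].round(1).tolist())
    for th in ["unit","tray_floor","fence_grip","lever","notch_green","notch_blue","notch_start","notch_second","cup1","mug","mat","sugar_jar","pepper_mill","coffee_tin"]:
        print(th,[(np.round(d["xy"]).tolist(),round(d["conf"],2)) for d in eyes.look_for(th,n)])
print(r.current_time_s(),r.current_tcp_rot())
E
```

```text
cell.py
pics
scene [[392.7376473757497, 0.0, 283.5710382107575], [0.0, 392.7376473757497, 209.50882387904085], [0.0, 0.0, 1.0]] [[-0.463, 0.886, -0.013], [0.731, 0.373, -0.572], [-0.502, -0.274, -0.82]] [195.6, -360.2, 1535.6]
unit [([312.0, 236.0], 0.72), ([158.0, 184.0], 0.42)]
tray_floor [([306.0, 238.0], 0.68), ([248.0, 175.0], 0.35)]
fence_grip [([330.0, 207.0], 0.57)]
lever [([344.0, 188.0], 0.52)]
notch_green []
notch_blue [([174.0, 209.0], 0.72), ([313.0, 231.0], 0.6)]
notch_start [([312.0, 231.0], 0.61), ([281.0, 211.0], 0.3)]
notch_second [([317.0, 234.0], 0.59)]
cup1 [([218.0, 162.0], 0.9), ([252.0, 176.0], 0.82), ([196.0, 187.0], 0.63)]
mug [([282.0, 209.0], 0.97)]
mat [([182.0, 165.0], 0.97)]
sugar_jar [([160.0, 184.0], 0.97)]
pepper_mill [([172.0, 210.0], 0.62), ([308.0, 241.0], 0.2), ([196.0, 188.0], 0.17)]
coffee_tin [([431.0, 233.0], 0.75)]
top [[437.41306347558555, 0.0, 280.21152781415174], [0.0, 437.41306347558555, 215.7740745962661], [0.0, 0.0, 1.0]] [[0.006, -1.0, 0.028], [-0.997, -0.008, -0.079], [0.079, -0.028, -0.997]] [30.7, 521.4, 1235.8]
unit [([238.0, 214.0], 0.9)]
tray_floor [([243.0, 193.0], 0.92)]
fence_grip [([221.0, 227.0], 0.57)]
lever [([217.0, 252.0], 0.41)]
notch_green [([238.0, 214.0], 0.66), ([118.0, 257.0], 0.59)]
notch_blue [([235.0, 213.0], 0.78), ([336.0, 247.0], 0.62)]
notch_start [([234.0, 212.0], 0.77), ([337.0, 246.0], 0.57)]
notch_second [([235.0, 212.0], 0.9)]
cup1 [([384.0, 244.0], 0.87), ([382.0, 201.0], 0.73), ([338.0, 246.0], 0.61)]
mug [([271.0, 204.0], 0.65), ([236.0, 191.0], 0.57), ([239.0, 213.0], 0.31)]
mat [([418.0, 234.0], 0.64)]
sugar_jar [([419.0, 182.0], 0.68)]
pepper_mill [([381.0, 163.0], 0.72), ([268.0, 202.0], 0.24)]
coffee_tin [([117.0, 256.0], 0.77)]
1.5 [ 9.78674655e-01  2.05416453e-01 -1.47474254e-05  9.33837426e-07]
```

View pics/top0.png

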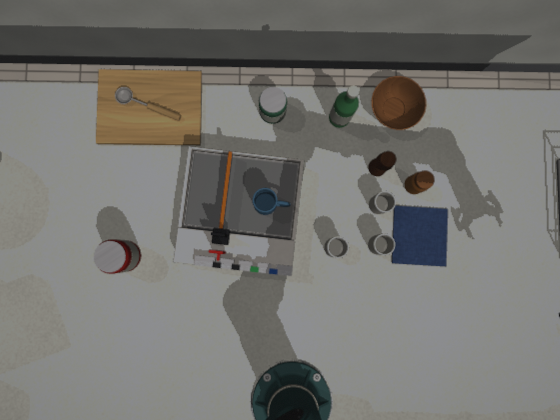

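View pics/scene0.png

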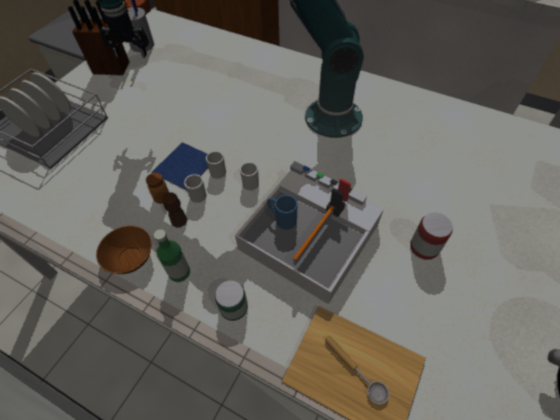

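Top view: three cups at about (384,244), (382,203), (336,247). The mug is at (265,201) in the tray, handle pointing right. The mat is at (420,236), the fence handle at (220,237) and the blue tab at (273,271). The scene view shows the same three cups. Next I'll measure metric positions from both views.

```bash
cat > h.py <<'E'
from cell import r, eyes
import numpy as np, cv2
from scipy.optimize import least_squares
from scipy.spatial.transform import Rotation as Ro
def cloud(n):
    """picture, world point per pixel (NaN where no depth)"""
    f=eyes.grab_frame(n); z=f["z_map"].astype(float); K=f["camera_matrix"]
    v,u=np.mgrid[:420,:560]
    P=np.stack([(u-K[0,2])/K[0,0]*z,(v-K[1,2])/K[1,1]*z,z],-1)
    W=(P-f["t"])@f["R"]; W[z==0]=np.nan
    return f["color"],W
def down(yaw):
    """tool down, closing axis (tool y) at angle yaw from world x"""
    y=np.array([np.cos(yaw),np.sin(yaw),0]); z=np.array([0,0,-1.])
    return Ro.from_matrix(np.stack([np.cross(y,z),y,z],1)).as_quat()
def circ(p,R):
    """centre of circle of known radius on xy points"""
    s=least_squares(lambda c:np.hypot(*(p-c).T)-R,p.mean(0),loss='soft_l1')
    return s.x
E
python3 - <<'E'
from h import *
for n in("top","scene"):
    c,W=cloud(n); hsv=cv2.cvtColor(c,cv2.COLOR_RGB2HSV)
    for th in("cup1","mug","mat","sugar_jar","pepper_mill","coffee_tin"):
        for d in eyes.regions_of(th,n):
            p=W[d["pixels"]]; p=p[np.isfinite(p).all(1)]
            if len(p)<8: continue
            zt=np.percentile(p[:,2],97); q=p[p[:,2]>zt-8]
            print(n,th,round(d["conf"],2),"px",np.round(d["xy"]),"n",len(p),"ztop",round(zt,1),"rng",q[:,:2].min(0).round(),q[:,:2].max(0).round(),"mid",((q[:,:2].min(0)+q[:,:2].max(0))/2).round(1))
    x0,y0=430,60
    box=(W[...,0]>300)&(W[...,0]<800)&(W[...,1]>-100)&(W[...,1]<320)
    w=box&(W[...,2]>80)&(W[...,2]<90)
    _,lab,st,_=cv2.connectedComponentsWithStats(cv2.dilate((box&(W[...,2]>80)&(W[...,2]<112)).astype(np.uint8),np.ones((2,2),np.uint8)))
    i=1+st[1:,4].argmax(); m=(lab==i)&w
    p=W[m]; print(n,"rim z",np.median(p[:,2]),len(p),cv2.minAreaRect(p[:,:2].astype(np.float32)))
    o=box&(hsv[...,0]>5)&(hsv[...,0]<18)&(hsv[...,1]>170)&(W[...,2]>105)
    p=W[o]; v=cv2.fitLine(p[:,:2].astype(np.float32),cv2.DIST_L1,0,.01,.01).ravel(); print("orange",len(p),np.percentile(p[:,2],[10,50,90]),v,np.degrees(np.arctan2(v[1],v[0])))
    for nm,a,b in(("blue",105,125),("green",45,85),("red",170,180)):
        k=box&(hsv[...,0]>=a)&(hsv[...,0]<=b)&(hsv[...,1]>140)&(W[...,2]>95)&(W[...,0]<520)
        if k.any(): print(nm,k.sum(),np.median(W[k],0).round(1), np.percentile(W[k],[5,95],axis=0).round(0).tolist())
    k=box&(c.max(-1)<50)&(W[...,2]>140)
    if k.any(): print("blk",k.sum(),np.median(W[k],0).round(1),np.percentile(W[k],[3,97],axis=0).round(0).tolist())
E
```

```text
top cup1 0.91 px [336. 246.] n 424 ztop 82.8 rng [ 405. -150.] [462. -92.] mid [ 433.8 -121.1]
top cup1 0.62 px [384. 200.] n 456 ztop 81.9 rng [ 532. -279.] [ 588. -224.] mid [ 559.9 -251.4]
top cup1 0.61 px [383. 245.] n 469 ztop 81.7 rng [ 414. -277.] [ 469. -219.] mid [ 441.4 -248.1]
top mug 0.9 px [270. 205.] n 615 ztop 159.8 rng [522.  47.] [582. 108.] mid [551.8  77.6]
top mat 0.96 px [416. 237.] n 3125 ztop 10.9 rng [ 382. -457.] [ 557. -274.] mid [ 469.8 -365.2]
top mat 0.45 px [383. 202.] n 478 ztop 82.1 rng [ 532. -282.] [ 588. -224.] mid [ 559.9 -252.9]
top sugar_jar 0.69 px [421. 183.] n 522 ztop 103.0 rng [ 594. -383.] [ 644. -333.] mid [ 619.1 -358.3]
top pepper_mill 0.89 px [378. 163.] n 481 ztop 130.3 rng [ 646. -273.] [ 690. -229.] mid [ 667.9 -250.7]
top rim z 84.89044417481766 3757 ((531.25537109375, 148.32199096679688), (320.4721374511719, 320.68951416015625), 83.846435546875)
orange 253 [126.15867864 128.90747551 131.98248616] [ 9.94427919e-01 -1.05418846e-01  5.34391296e+02  1.87228668e+02] -6.0512986
blue 32 [367.6  56.4 108.6] [[362.0, 47.0, 106.0], [373.0, 6
[... 1253 characters left out ...]
2.6 -249.6]
scene coffee_tin 0.63 px [433. 234.] n 1339 ztop 133.4 rng [367. 436.] [449. 515.] mid [407.9 475.3]
scene coffee_tin 0.46 px [217. 162.] n 442 ztop 82.3 rng [ 413. -280.] [ 474. -221.] mid [ 443.6 -250.4]
scene rim z 85.58192582635324 2685 ((534.70068359375, 146.965576171875), (321.4551086425781, 320.28228759765625), 84.20828247070312)
orange 203 [127.27387852 129.56032191 131.81241893] [ 9.94198799e-01 -1.07557856e-01  6.27564453e+02  1.77689560e+02] -6.174556
blue 10 [373.3  55.4 111.7] [[369.0, 48.0, 108.0], [377.0, 62.0, 113.0]]
green 12 [377.2 106.1 109.9] [[372.0, 99.0, 106.0], [382.0, 111.0, 114.0]]
blk 220 [470.7 182.3 150.9] [[463.0, 52.0, 141.0], [585.0, 211.0, 180.0]]
```

```bash
cat >> h.py <<'E'
YAW=np.radians(-6.1); U=np.array([np.cos(YAW),np.sin(YAW)]); V=np.array([-U[1],U[0]]); O=np.array([578.7,142.9])
def uw(x,y): return O+x*U+y*V
def wu(p): d=np.asarray(p)[...,:2]-O; return np.stack([d@U,d@V],-1)
def over(xy,z,yaw):
    """joint move above a point, either half turn"""
    for y in sorted([yaw,yaw+np.pi,yaw-np.pi],key=lambda a:abs(a-np.pi/2)):
        q=r.inverse_kinematics([*xy,z],down(y))
        if q is None: continue
        try: r.movep([*xy,z],down(y)); return
        except r.PlanningError as e: print("plan",y,e)
    raise SystemExit(f"no way over {xy}")
def line(xy,z,feed=150,mf=None): return r.move_straight([*xy,z],None,feed,mf)
E
python3 - <<'E'
from h import *
for n in("top","scene"):
    c,W=cloud(n); uv=wu(W)
    m=(np.abs(uv[...,1]-40)<40)&(uv[...,0]<-90)&(uv[...,0]>-210)&(W[...,2]>165)
    red=c[...,0].astype(int)>c[...,1].astype(int)+50
    for nm,k in(("red",m&red),("blk",m&~red)):
        if k.any(): print(n,nm,k.sum(),np.percentile(uv[k],[3,50,97],axis=0).round(1).tolist(),W[k][:,2].max().round())
mug=np.array([554,77.5])
over(mug,260,YAW); r.grip(85)
line(mug,125,120); r.grip(50); print("w",r.current_grip_width(),r.current_gripper_force(),r.current_contact_force())
line(mug,280,100); print(r.current_grip_width(),r.current_contact_force())
m=np.array([470,-367]); 
over(m,280,YAW); line(m,90,120); print("touch",line(m,52,25,4),r.current_ee_pos())
r.grip(80); line(m,240,150); print(r.current_time_s())
E
```

```text
top red 40 [[-168.3, 22.9], [-165.3, 40.2], [-162.2, 55.1]] 182.0
top blk 54 [[-161.4, 21.5], [-121.5, 37.9], [-117.4, 55.5]] 183.0
scene red 28 [[-166.7, 25.3], [-162.2, 38.7], [-156.9, 52.6]] 182.0
scene blk 98 [[-161.4, 23.0], [-119.3, 40.7], [-113.7, 56.3]] 181.0
w 61.824085697910355 70.9095588605851 [-1.10859655  0.51970876  0.86876077]
61.64665959851635 [-0.93358182 -0.77391664 -3.01114228]
touch True [ 469.91274283 -366.92154361   62.83150609]
14.6917
```

```bash
python3 - <<'E'
from h import *
g=uw(-136,39.5); r.grip(85)
over(g,260,YAW)
c,W=cloud("top"); cv2.imwrite("pics/top1.png",c[:,:,::-1])
for d in eyes.regions_of("mug","top")[:1]:
    p=W[d["pixels"]]; q=p[p[:,2]>np.nanmax(p[:,2])-10]; print("mug",d["conf"],np.nanmax(p[:,2]),(q.min(0)+q.max(0))/2)
line(g,154,80); r.grip(38.5); print("w",r.current_grip_width(),r.current_gripper_force(),r.current_contact_force(),r.current_ee_pos())
e=g-150*V
print(line(e,154,60)); print(r.current_ee_pos(),wu(r.current_ee_pos()[:2]),r.current_grip_width(),r.current_contact_force())
E
```

```text
mug 0.75 97.31191232541018 [ 490.82667922 -387.14518375   96.56986548]
w 38.64557550525373 12.361571341753006 [-0.57341801 -0.45330615  5.13576911] [448.47493882 197.00582826 154.84302837]
False
[432.46947774  48.28520374 154.79170721] [-135.34840342 -109.61813265] 38.60296792778226 [-0.56740148  1.07034629  9.76740922]
```

View pics/top1.png

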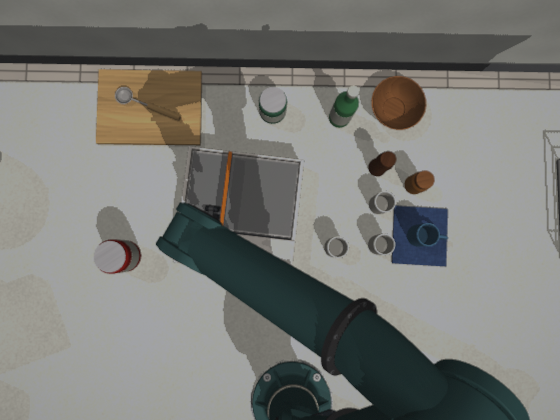

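The picture shows the mug upright on the mat at about (427,234), with the three cups unmoved. Next I let go of the lever and check the lock.

```bash
cat >> h.py <<'E'
def fence_check():
    for n in("top","scene"):
        c,W=cloud(n); uv=wu(W); hsv=cv2.cvtColor(c,cv2.COLOR_RGB2HSV)
        m=(uv[...,0]<-90)&(uv[...,0]>-210)&(np.abs(uv[...,1])<150)&(W[...,2]>165)&(W[...,2]<190)
        red=m&(c[...,0].astype(int)>c[...,1].astype(int)+50)
        o=(hsv[...,0]>5)&(hsv[...,0]<18)&(hsv[...,1]>170)&(np.abs(uv[...,0])<90)&(np.abs(uv[...,1])<145)&(W[...,2]>105)&(W[...,2]<140)
        print(n,"lever top x",np.percentile(uv[red][:,0],[3,50,97]).round(1) if red.any() else None,"panel y",np.median(uv[o][:,1]).round(1) if o.any() else None)
    return
def cups(cam="top"):
    c,W=cloud(cam); res=[]
    for d in eyes.regions_of("cup1",cam)+eyes.regions_of("mug",cam):
        p=W[d["pixels"]]; p=p[np.isfinite(p).all(1)]
        if len(p)<100: continue
        zt=np.percentile(p[:,2],95); q=p[np.abs(p[:,2]-zt)<8]
        res.append((round(d["conf"],2),zt.round(1),((q.min(0)+q.max(0))/2)[:2].round(1),(q.max(0)-q.min(0))[:2].round()))
    return c,res
E
python3 - <<'E'
from h import *
r.grip(85); p=r.current_ee_pos(); line(p[:2],270,120)
over([420,-120],300,YAW-1.57)
r.set_joints([1.063,0.591,0.048,1.609,-0.033,0.943,-0.034])
fence_check()
for n in("top","scene"):
    c,res=cups(n); cv2.imwrite(f"pics/{n}2.png",c[:,:,::-1]); print(n,*res,sep="\n ")
print(r.current_time_s())
E
```

```text
top lever top x [-168.6 -165.6 -162.1] panel y -110.1
scene lever top x [-165.3 -161.2 -158.9] panel y -110.3
top
 (0.87, np.float64(81.8), array([ 433.7, -121. ]), array([57., 59.]))
 (0.79, np.float64(81.4), array([ 442.8, -248.3]), array([58., 58.]))
 (0.72, np.float64(80.6), array([ 558.7, -251.1]), array([58., 56.]))
 (0.65, np.float64(94.3), array([ 469.1, -366.2]), array([60., 63.]))
scene
 (0.97, np.float64(81.6), array([ 436.3, -122.1]), array([57., 60.]))
 (0.64, np.float64(80.3), array([ 444. , -248.8]), array([62., 57.]))
 (0.87, np.float64(94.9), array([ 470.8, -366.1]), array([63., 65.]))
26.6167
```

View pics/top2.png

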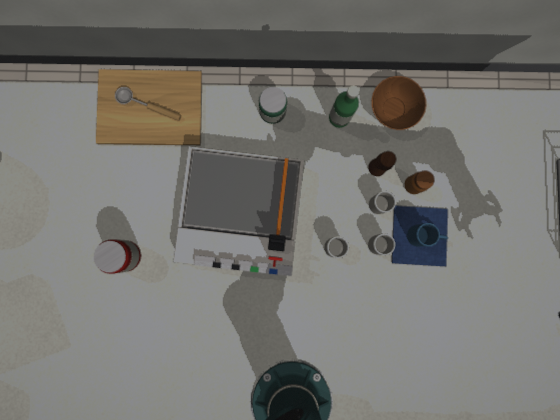

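```bash
cat >> h.py <<'E'
def find(ref):
    _,res=cups("top"); L=[a[2]+[1,-.3] for a in res if 72<a[1]<90 and min(a[3])>45 and max(a[3])<70 and a[2][1]<-60]
    if not L: print("none",res); return None
    p=min(L,key=lambda q:np.hypot(*(q-ref))); print("cup",p,"of",len(L)); return p
def cup_to(ref,x,y,pyaw,tyaw):
    p=find(np.array(ref))
    if p is None or np.hypot(*(p-ref))>15: print("look again"); return False
    r.grip(85); over(p,200,pyaw); line(p,56,150); r.grip(45); w=r.current_grip_width(); print("w",w)
    if not 54<w<64: print("bad grasp"); return False
    line(p,250,150); t=uw(x,y); over(t,250,tyaw); line(t,142,120)
    print("touch",line(t,98,20,3.2),r.current_ee_pos().round(1),r.current_contact_force().round(1))
    r.grip(80); line(t,250,120); print("t",r.current_time_s()); return True
E
python3 - <<'E'
from h import *
cup_to([435,-121.5],-50,100,YAW+np.pi/2,YAW+np.pi/2)
c,W=cloud("top"); cv2.imwrite("pics/top3.png",c[:,:,::-1])
f=eyes.grab_frame("wrist"); cv2.imwrite("pics/w3.png",f["color"][:,:,::-1])
E
```

```text
cup [ 434.8 -121.4] of 3
w 57.37515614993166
touch True [539.5 247.7 126.5] [0.8 1.  0.8]
t 36.95
```

View pics/top3.png

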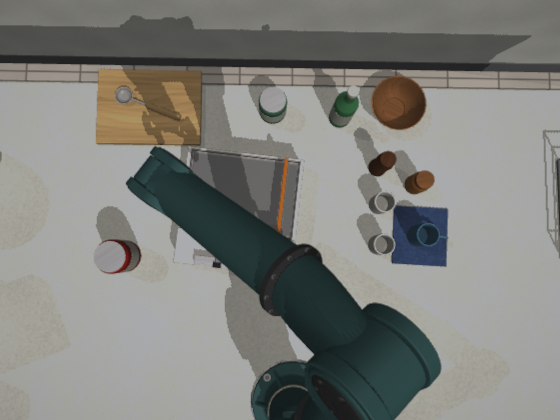

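View pics/w3.png

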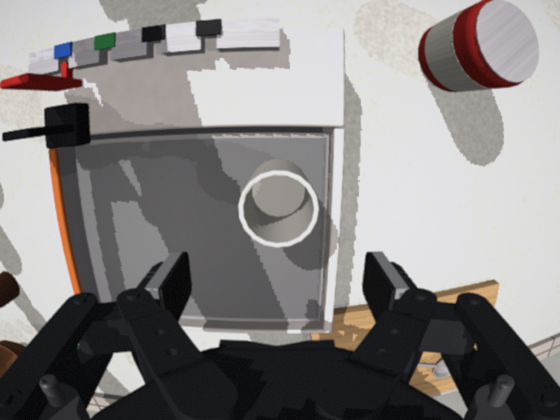

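The wrist view shows cup 1 upright in the tray at about (278,208), and cups 2 and 3 haven't moved. I'll do the next two.

```bash
python3 - <<'E'
from h import *
a=cup_to([443.5,-248.5],50,100,YAW,YAW+np.pi/2)
if a: cup_to([560,-251.5],0,18,YAW+np.pi/2,YAW)
print(r.current_ee_pos())
r.grip(85); r.set_joints([1.063,0.591,0.048,1.609,-0.033,0.943,-0.034])
fence_check()
for n in("top","scene"):
    c,res=cups(n); cv2.imwrite(f"pics/{n}4.png",c[:,:,::-1])
    for a in res: print(n,a,wu(a[2]).round(1))
print(r.current_time_s())
E
```

```text
cup [ 442.4 -248.6] of 2
w 58.11236805122207
touch True [639.  237.  120.5] [0.3 1.8 0.7]
t 47.9
cup [ 560.9 -253.3] of 2
w 59.1492807202532
touch True [580.6 160.7 114.6] [ 1.3 -0.4  1.3]
t 58.5417
[580.13553101 160.3538705  249.05455871]
top lever top x [-168.6 -165.5 -162.1] panel y -110.1
scene lever top x [-166.3 -162.1 -157.7] panel y -109.9
top (0.84, np.float64(140.5), array([636.9, 235.3]), array([57., 58.])) [48.1 98.1]
top (0.69, np.float64(140.2), array([538.2, 247.2]), array([58., 60.])) [-51.4  99.4]
top (0.58, np.float64(140.3), array([578.3, 157.3]), array([58., 55.])) [-1.9 14.3]
top (0.56, np.float64(95.0), array([ 469.2, -365.3]), array([60., 65.])) [ -54.9 -517. ]
scene (0.77, np.float64(140.4), array([539.4, 246.9]), array([60., 58.])) [-50.1  99.2]
scene (0.64, np.float64(140.8), array([640.1, 235.7]), array([60., 58.])) [51.2 98.8]
scene (0.59, np.float64(140.7), array([581.7, 158. ]), array([58., 59.])) [ 1.4 15.3]
scene (0.97, np.float64(94.6), array([ 470.9, -364.9]), array([68., 66.])) [ -53.2 -516.4]
scene (0.36, np.float64(125.6), array([537.2, 141.5]), array([265., 247.])) [-41.1  -5.8]
62.225
```

View pics/top4.png

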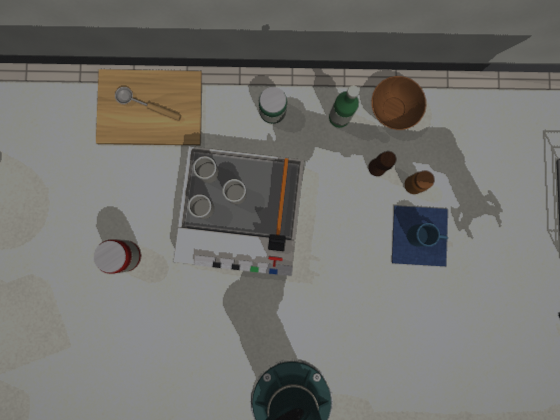

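All three cups stand upright in the tray at about (204,167), (200,205) and (234,190), with rims at 140 mm. The fence is still locked at blue. Now I slide it back to green.

```bash
python3 - <<'E'
from h import *
g=np.array([432.3,48.3])
over(g,260,YAW); line(g,154,80); r.grip(38.5); print("w",r.current_grip_width(),r.current_contact_force())
line(g+50*V,154,40); print(wu(r.current_ee_pos()[:2]),r.current_grip_width(),r.current_contact_force())
r.grip(85); line(r.current_ee_pos()[:2],270,100)
r.set_joints([1.063,0.591,0.048,1.609,-0.033,0.943,-0.034])
fence_check()
for n in("top","scene"):
    c,res=cups(n); cv2.imwrite(f"pics/{n}5.png",c[:,:,::-1])
    for a in res: print(n,a,wu(a[2]).round(1))
print(r.current_time_s())
E
```

```text
w 38.59352188407471 [-0.77025112 -0.77638616  5.50172357]
[-135.33924253  -59.64611511] 38.39048216389333 [-0.99215662 -0.70236861  5.00237472]
top lever top x [-168.2 -165.2 -161.9] panel y -59.4
scene lever top x [-166.5 -161.6 -157.7] panel y -60.1
top (0.66, np.float64(140.4), array([637.8, 234.2]), array([59., 56.])) [49.1 97.1]
top (0.65, np.float64(178.9), array([431.4,  96.5]), array([52., 35.])) [-141.5  -61.8]
top (0.56, np.float64(140.0), array([538. , 246.2]), array([58., 57.])) [-51.4  98.4]
top (0.56, np.float64(141.2), array([578.3, 158.5]), array([59., 58.])) [-2.1 15.5]
top (0.22, np.float64(103.2), array([ 618.8, -358.1]), array([50., 52.])) [  93.1 -493.9]
top (0.68, np.float64(110.9), array([413.7, 133.2]), array([113., 257.])) [-163.   -27.2]
top (0.61, np.float64(94.9), array([ 469.2, -369.1]), array([60., 70.])) [ -54.5 -520.7]
scene (0.95, np.float64(140.2), array([579.7, 157.6]), array([61., 59.])) [-0.6 14.7]
scene (0.95, np.float64(140.5), array([640.2, 236.5]), array([59., 57.])) [51.2 99.6]
scene (0.73, np.float64(140.2), array([540.6, 247.6]), array([59., 57.])) [-49.  100.1]
scene (0.56, np.float64(94.6), array([ 470. , -365.7]), array([63., 64.])) [ -54.  -517.3]
73.1417
```

View pics/scene5.png

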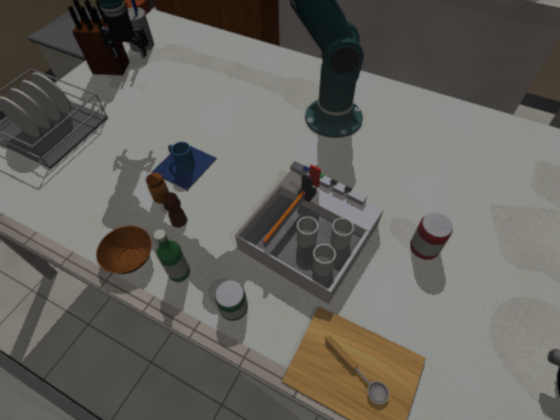

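The scene view shows the fence at green (handle at about (312,182)) with the lever out. The cups at about (307,232), (342,235) and (324,262) are shut in, and the mug stands on the mat at (181,157).

```bash
python3 -c "
from cell import r
print(r.job_done())"
```

```text
the job is handed in; nothing more can be done
None
```

I handed the job in at about 73 s: the mug stands on the mat, all three cups present are upright on the tray, and the fence is back in the green notch with the lever out (all checked in both cameras); the hand-in returned no verdict.

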